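Set the scanner's gain to the third click and store it

ROBOT

A 6-joint arm with a two-finger parallel gripper is mounted at the origin on the work surface. World frame = base frame: x ahead of the robot, y to its left, z up, the work surface at z = 0. Lengths are in m, angles in degrees, forces in N, time in s.
With the tool pointing down it reaches from about 0.25 to 0.725 m from the base axis. Payload 9.7 kg.
Tool frame: the origin (TCP) lies midway between the tips of the shut fingers; the grasp point (between the pads) lies 19 mm behind it (bot.grasp_offset is the distance from the TCP to the grasp point, in m); z points along the fingers, x is the direction in which the jaws open and shut, and the axes are right-handed (so a half turn about z gives the same grasp; the last joint's range is limited). The gripper opens to 85 mm and grips with 20 to 120 N. Pads are 22 mm wide; open, the fingers measure 114 mm over their backs; the gripper's body (76 mm by 85 mm) begins 54 mm behind the grasp point. The pads swing forward as they close: fully open they stand 13 mm farther back than shut.
Start: joints at [-65.031, 4.979, 10.078, 95.1, 0, 90], TCP at [0.232, -0.499, 0.231] pointing down, gripper open.
Joint ranges: [-179.16, 179.16], [-48.56, 103.87], [-65.8, 70.77], [-126.05, 130.52], [-82.76, 87.17], [-180, 180]. Speed limits (degrees/s): [127.2, 127.2, 147.25, 180, 180, 180].

INTERFACE

Orientations are given as [roll, pitch, yaw] about the fixed x, y, z axes, in that order (R = Rz(yaw) Ry(pitch) Rx(roll)).
In Python, from workcell import bot gives the robot as it stands.
- The arm moves only by the tool send_rows, never from a script. Its argument "targets" is a list of rows, each a list of 5 numbers: the closure, from 0 (fully open) to 1 (shut), then the shift along the world's x, y, z in mm, then the turn about the world's z in degrees. A call has 1 to 10 rows; each row is the pose to reach, as a shift and turn from the pose commanded when the call began; what a row does not reach only later rows make up. A row lasts 1/8 s, in which the tool goes at most 62.5 mm and 10.7 degrees, less where a joint would pass 70% of its speed; a pose out of reach is approached as far as the arm can. A call with a gripper value outside its range is refused whole. The fingers move at their own pace and stop on an object; "squeeze" is the grip in N (left out, the last holds). Time passes only in rows, so rows that repeat a pose let the fingers close. It gives the time, the measured TCP pose, the force and the opening at its end, in the units of the state.
- bot.get_obs(): the state, without advancing time (a new reading comes with each control period).
- bot.camera(name): name is "side" or "top" or "wrist"; returns a dict with "pixels" (480x640x3 uint8, red, green, blue), "intrinsics" (3x3 intrinsics, pixels), "view" (4x4, takes a point from world to camera coordinates); the wrist camera has in their place "mount" (4x4, takes a point from camera to tool coordinates, whose origin is the TCP and whose axes are the tool frame's). Camera axes: x right, y down, z forward; pixel columns grow to the right and rows downward; lengths in m; the calibration is good to about 2 mm. A picture is of the moment at which its call begins: read the wrist's pose just before it. There is no depth.
- bot.job_done(): hands the job in, once; it reports no verdict.
The state is a dict: "time": time; "q": joint angles; "qd": joint speeds; "joint_efforts": joint torques, N m; "ee_pos": TCP position; "tcp_rot": TCP orientation; "wrist_force": force on the tool from outside, world axes, zero at the start; "torque": the same for the moment, N m; "opening": finger opening in m.
Only numpy, scipy, OpenCV 4.12 (cv2) and the standard library are available. Lean on these libraries where they do the work, as an engineer would, in place of code of your own. Each camera call takes 0.05 s, during which the arm holds its last target.

TASK

On the ultrasound console, push the orange gain lever away from you with your fingertips against its near face only, gently, never pinching it, click by click, and stop when it sits in its third click, never letting it slip on to the fourth. Then press the green button fully down and let it up again to store the setting. Leave the grey lever, the red button and everything lying around as they are.

Things in the scene. Friction and masses are not known exactly. Their poses are not given: they have to be found in the camera images.
- console: cream control console of an ultrasound scanner with a teal rim, 300 (x) x 360 (y) x 45 mm, fixed to the table. Origin: centre of its underside; x points away from the robot, y left, z up. A white trackball (10 mm proud, 38 mm across) lies at its near left corner, flat keys 3 mm high at its near right corner
- gain_unit: dark plate, 150 (x) x 56 (y) mm, let into the console top, its upper face 4 mm above the console top; slot of the orange (gain) lever along its x axis, with white tick marks beside it at the five notches. Origin: console-top height, 4 mm in +x of the plate's middle, on the slot line. +x is the direction of the lever's travel (away from the robot), z up. Fixed; the two plates may change places from run to run
- gain_top (a point): centre of the top face of the orange (gain) lever cap (14 mm along the slot, 30 mm across, 26 mm tall; its underside 1 mm above the plate), 27 mm above the plate; same axes as the plate. The near face, to be pushed, lies 7 mm in -x of it. Its white line points at the ticks
- gain (a joint): travel of the orange lever in m, 0 at the near stop, growing away from the robot to 0.080. It slides free up to 0.006, then a spring pawl clicks over ridges (crests at 0.013, 0.027, 0.041, 0.055, 0.069) into notches at 0.020, 0.034, 0.048, 0.062, 0.076: the third notch is 0.048. Each click takes a push of about 5 N; once just past a crest the lever jumps ahead by itself and settles in the notch, and stays there when let go. Starts at 0 to 0.005, before the first click
- depth_unit: dark plate, 150 (x) x 56 (y) mm, let into the console top, its upper face 4 mm above the console top; slot of the grey (depth) lever along its x axis, with white tick marks beside it at the five notches. Origin: console-top height, 4 mm in +x of the plate's middle, on the slot line. +x is the direction of the lever's travel (away from the robot), z up. Fixed; the two plates may change places from run to run
- depth_top (a point): centre of the top face of the grey (depth) lever cap (14 mm along the slot, 30 mm across, 26 mm tall; its underside 1 mm above the plate), 27 mm above the plate; same axes as the plate. The near face, to be pushed, lies 7 mm in -x of it. Its white line points at the ticks
- depth (a joint): travel of the grey lever, made just like the orange one; it is to stay where it is (0 to 0.005 at the start)
- store_top (a point): centre of the top face of the green push button's cap, 28 mm across, in a black housing near the robot's edge of the console; z up. The green and red buttons may change places
- store (a joint): travel of the green button in m, 0 up, 0.006 fully pressed (5 N), springs back when let go
- erase_top (a point): centre of the top face of the red push button's cap, 28 mm across, in a black housing near the robot's edge of the console; z up. The green and red buttons may change places
- erase (a joint): travel of the red button in m, 0 up, 0.006 fully pressed (5 N), springs back when let go
- probe: wireless hand probe lying flat on the far part of the console, cream with a grey head, 110 x 36 x 20 mm; loose, origin at the centre of its underside; leave alone
- jar: small jar with blue cap standing on the far part of the console, 48 mm across, 48 mm tall; loose, origin at the centre of its underside; leave alone
- tape: white tape roll lying on the far part of the console, 52 mm across, 16 mm tall; loose, origin at the centre of its underside; leave alone
- gel: light blue gel bottle, 62 mm across, 170 mm tall, on the table left of the console; loose, origin at the centre of its underside; leave alone
- dish: steel bowl, 110 mm across, 45 mm tall, left of the console; loose, origin at the centre of its underside; leave alone
- spray: white bottle with green cap, 60 mm across, 150 mm tall, right of the console; loose, origin at the centre of its underside; leave alone
- gloves: glove box 230 x 120 x 75 mm with a teal band, right of the console; loose, origin at the centre of its underside; leave alone

How it is judged (in metres and radians):
On the way, in this order (a step that is already met when the one before it is completed fails the run):
1. the orange lever rests in its third notch (0.048 within 3 mm) (value of joint gain between 0.045 and 0.051 m), for 0.2 s.
2. the green button is pressed down (4.5 mm or more of its 6) (value of joint store above 0.0045 m), for 0.05 s.
At the end, for the whole second after the job is handed in: The orange lever rests in its third notch (0.048 m within 3 mm), the green button has been pressed after that and is up again, the red button is up, the grey lever is still short of its first click, and no bystander has been moved more than 20 mm or knocked over (all of step 1 and velocity of joint gain below 0.005 m/s and value of joint each of store, erase below 0.002 m and value of joint depth below 0.01 m); the robot touches nothing.
It fails at once if the orange lever is pushed past the third notch, over the crest towards the fourth (value of joint gain above 0.055 m).
It fails at once if the grey lever is moved up towards its first click, or the red button is pressed (value of joint depth above 0.01 m or value of joint erase above 0.003 m).
It fails at once if the green button is pressed while the orange lever is not resting in its third notch (value of joint store above 0.003 m and not (value of joint gain between 0.045 and 0.051 m)).
It fails at once if the orange lever is shoved with more than 25 N, or pinched: the fingers press on the far half of its cap (the far 6 mm of its 14 mm) with more than 2 N (contact force between the fingers and gain above 25 N or contact force between the fingers and gain_c1 above 2 N).
It fails at once if a bystander is shifted, lifted or carried (more than 20 mm), or knocked over (distance of any of probe, jar, tape, gel, dish, spray, gloves from where it was at the start of the episode above 0.02 m or angle between any of probe, jar, tape, gel, dish, spray, gloves's own z axis and vertical above 0.5 rad).
It also fails if it takes over 64 s, if anything falls off the work surface, if the arm or the gripper's body presses on something with over 40 N, if the wrist force passes 120 N, or if a joint passes its speed limit or range.

## Working session

There is one attempt and no reset: what is moved stays moved. The work goes in short steps, Python scripts to look and compute and a tool call to move; the robot and the scene stay as the last step left them, time stands still between calls to the robot, and variables do not carry over. Pictures are saved under pics/ and viewed, and the job is handed in when it is done.

Besides the shell and the picture viewer there is one more tool, called after "Request:" by a JSON object that holds its "api" and its "payload", one argument or row to a line. send_rows: Moves the arm, as the interface text tells. Its arguments: {"type":"object","properties":{"targets":{"type":"array","items":{"type":"array","items":{"type":"number"}}},"squeeze":{"type":"number"}},"required":["targets"]}

```bash
mkdir -p pics; python3 - <<'E'
from workcell import bot
import cv2
o=bot.get_obs(); print(o)
for n in("side","top","wrist"):
    c=bot.camera(n); cv2.imwrite(f"pics/{n}0.png",c["pixels"][:,:,::-1]); print(n,c["intrinsics"],c.get("view",c.get("mount")))
E
ls
```

```text
{'time': 0.0, 'q': array([-6.50305977e+01,  5.01018098e+00,  1.00326623e+01,  9.51012820e+01,
        1.00988072e-03,  9.00001459e+01]), 'qd': array([ 0.02965105, -0.0547608 , -0.1048785 ,  0.12872849,  0.11526458,
        0.02707304]), 'joint_efforts': array([ 1.61461362e-04, -5.20385957e+01,  4.64805937e+01,  1.62647269e-02,
        7.41337999e-05, -6.46389012e-06]), 'ee_pos': array([ 0.232071  , -0.49836065,  0.23057586]), 'tcp_rot': array([-1.79998990e+02,  7.88006934e-02, -6.50307435e+01]), 'wrist_force': array([-0.18620986,  0.01105856,  0.32679826]), 'torque': array([-0.04565571, -0.00063319,  0.01181193]), 'opening': 0.08526760198398727}
side [[616.17366029   0.         315.28663846]
 [  0.         616.17366029 233.20695399]
 [  0.           0.           1.        ]] [[-0.76448166 -0.64462162 -0.00554634  0.4417241 ]
 [-0.43420975  0.52126723 -0.7346716   0.29309203]
 [ 0.47647632 -0.55923469 -0.67840023  1.08113005]
 [ 0.          0.          0.          1.        ]]
top [[471.03934601   0.         315.45479985]
 [  0.         471.03934601 236.07974057]
 [  0.           0.           1.        ]] [[-0.01911411 -0.99978946 -0.00746243  0.05178049]
 [-0.99386411  0.01981305 -0.10881901  0.56856747]
 [ 0.10894395  0.00533666 -0.99403357  1.17398045]
 [ 0.          0.          0.          1.        ]]
wrist [[338.88989401   0.         317.44632535]
 [  0.         338.88989401 239.53492596]
 [  0.           0.           1.        ]] [[ 9.99998930e-01 -1.13050664e-03  9.28207649e-04 -4.09337317e-04]
 [ 8.16197282e-04  9.57846371e-01  2.87279765e-01 -7.14891966e-02]
 [-1.21385201e-03 -2.87278700e-01  9.57846269e-01 -1.41824649e-01]
 [ 0.00000000e+00  0.00000000e+00  0.00000000e+00  1.00000000e+00]]
pics
```

View pics/top0.png

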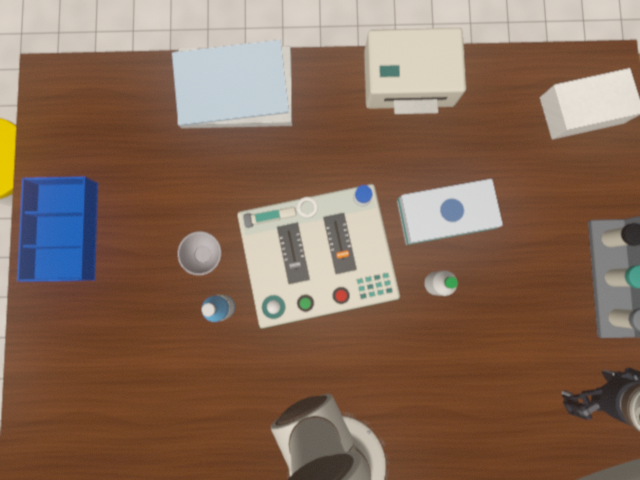

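View pics/side0.png

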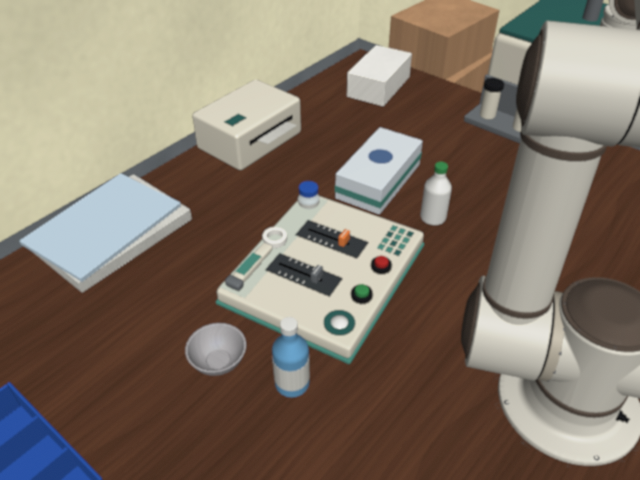

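The top view shows the orange lever at about (343,255) on the right plate and the grey lever at (294,265). The green button is at (305,303) and the red at (341,295). The side view agrees. Next I measure them.

```bash
cat > h.py <<'E'
import numpy as np, cv2
from workcell import bot
def ray(c,uv,T=None):
    K=c["intrinsics"]; d=np.linalg.inv(K)@np.array([uv[0],uv[1],1.])
    M=np.linalg.inv(c["view"]) if T is None else T@c["mount"]
    return M[:3,3], M[:3,:3]@d/np.linalg.norm(d)
def onz(c,uv,z,T=None):
    o,d=ray(c,uv,T); return o+d*(z-o[2])/d[2]
def tri(r1,r2):
    A=np.stack([r1[1],-r2[1]],1); s=np.linalg.lstsq(A,r2[0]-r1[0],rcond=None)[0]
    a=r1[0]+s[0]*r1[1]; b=r2[0]+s[1]*r2[1]; return (a+b)/2,np.linalg.norm(a-b)
def tool(o):
    from scipy.spatial.transform import Rotation as R
    T=np.eye(4); T[:3,:3]=R.from_euler('xyz',o["tcp_rot"],degrees=True).as_matrix(); T[:3,3]=o["ee_pos"]; return T
RNG={'orange':((5,120,120),(20,255,255)),'green':((50,120,40),(75,255,255)),'red':((0,150,80),(4,255,255))}
def blobs(px,name,roi=None):
    h=cv2.cvtColor(px,cv2.COLOR_RGB2HSV); m=cv2.inRange(h,*RNG[name])
    if roi: 
        z=np.zeros_like(m); x0,y0,x1,y1=roi; z[y0:y1,x0:x1]=m[y0:y1,x0:x1]; m=z
    n,l,s,c=cv2.connectedComponentsWithStats(m)
    return [(c[i].round(1),s[i].tolist()) for i in range(1,n) if s[i,4]>15],m
E
python3 - <<'E'
from h import *
t=bot.camera("top"); s=bot.camera("side")
for n in RNG:
    a,_=blobs(t["pixels"],n,(235,180,400,330)); b,_=blobs(s["pixels"],n,(215,190,425,360)); print(n,a,b)
    if a and b:
        a=max(a,key=lambda k:k[1][4])[0];b=max(b,key=lambda k:k[1][4])[0]
        print(tri(ray(t,a),ray(s,b)), onz(t,a,.076))
# plates
g=cv2.cvtColor(t["pixels"],cv2.COLOR_RGB2HSV)
m=cv2.inRange(g,(0,0,0),(179,255,90)); z=np.zeros_like(m); z[205:290,270:362]=m[205:290,270:362]
z=cv2.morphologyEx(z,cv2.MORPH_CLOSE,np.ones((5,5)))
for c in cv2.findContours(z,0,2)[0]:
    if cv2.contourArea(c)<300: continue
    r=cv2.minAreaRect(c); P=np.array([onz(t,p,.049) for p in cv2.boxPoints(r)]); print(r,P.mean(0).round(4)); print(P.round(4)); 
for n,c,(x0,y0,x1,y1) in(("top",t,(230,180,410,330)),("side",s,(210,190,430,365))):
    cv2.imwrite(f"pics/{n}z.png",cv2.resize(c["pixels"][y0:y1,x0:x1,::-1],None,fx=3.6,fy=3.6,interpolation=cv2.INTER_CUBIC)[:600])
E
```

```text
orange [(array([245.4, 182.9]), [242, 181, 8, 4, 16]), (array([317.6, 190.9]), [235, 180, 165, 24, 1571]), (array([236.7, 229.6]), [235, 210, 6, 32, 103]), (array([238.2, 245.1]), [235, 242, 7, 6, 28]), (array([240.1, 266.1]), [235, 249, 14, 32, 293]), (array([341.8, 254.2]), [336, 250, 13, 9, 68]), (array([397.5, 270.4]), [395, 265, 5, 12, 22]), (array([244.9, 294.3]), [237, 293, 15, 3, 26]), (array([245.1, 300.3]), [237, 299, 16, 5, 44]), (array([248.6, 308.8]), [241, 305, 14, 7, 50]), (array([347.1, 320.9]), [290, 309, 110, 21, 1281]), (array([246.6, 318.8]), [235, 314, 22, 11, 165])] [(array([343.5, 238.5]), [338, 231, 12, 16, 119])]
(array([ 0.60570107, -0.00413869,  0.05455083]), np.float64(0.16681075648063146)) [0.67756032 0.03292987 0.076     ]
green [(array([304.5, 303.6]), [301, 300, 8, 8, 48])] [(array([361.6, 291.3]), [354, 286, 16, 12, 149])]
(array([0.4001024 , 0.07082167, 0.05977734]), np.float64(0.0006063848796146464)) [0.40038453 0.07014417 0.076     ]
red [(array([340.8, 295.2]), [336, 290, 11, 11, 95])] [(array([381.2, 262. ]), [375, 257, 14, 11, 127])]
(array([ 0.41855221, -0.01920938,  0.0583273 ]), np.float64(0.00018431245038311324)) [ 0.4189235 -0.0183517  0.076    ]
```

Request:
{"api": "send_rows", "payload": {
  "targets": [
    [1,10,40,20,8],
    [1,30,90,20,16],
    [1,60,150,20,24],
    [1,90,210,20,34],
    [1,120,270,20,44],
    [1,150,330,20,54],
    [1,180,390,20,62],
    [1,210,450,20,70],
    [1,240,500,20,75],
    [1,240,500,20,75]
  ]
}}

```text
time: 1.5
ee_pos: [0.473, 0.0043, 0.2508]
tcp_rot: [-180.0, 0.0, 10.2]
wrist_force: [-0.6, -0.3, 0.6]
opening: 0.0001
```

```bash
python3 - <<'E'
from h import *
o=bot.get_obs(); print(o["time"],o["ee_pos"],o["tcp_rot"],o["q"],o["opening"]); np.save("T1.npy",tool(o))
w=bot.camera("wrist"); cv2.imwrite("pics/w1.png",w["pixels"][:,:,::-1])
E
```

```text
1.5 [0.47299746 0.00427387 0.25084564] [-1.79979514e+02  2.31981186e-02  1.02272165e+01] [ 5.07887998e-01 -5.02643882e+00  2.26599195e+00  9.73187544e+01
  1.62753218e-02  8.02806719e+01] 0.0001370384612754074
```

View pics/w1.png

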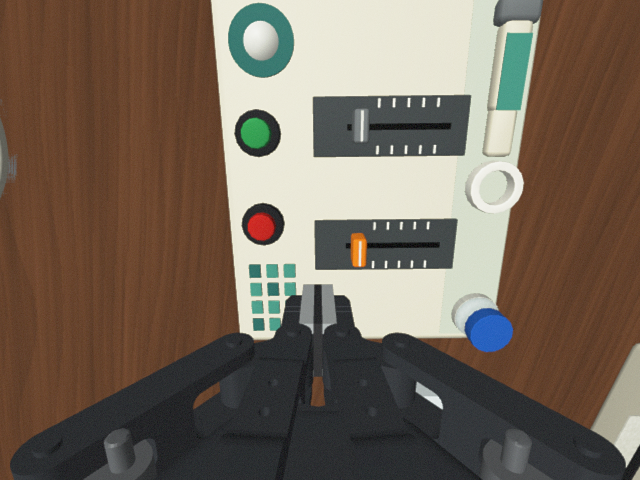

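View pics/topz.png

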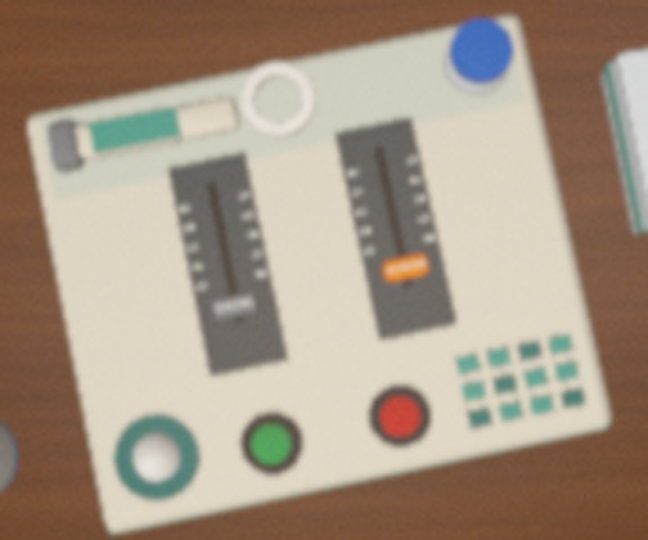

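The wrist view shows orange cap at (359,250), its plate (315-457, 218-270), the grey cap at (361,126), green at (257,133) and red at (262,225).

```bash
cat > m.py <<'E'
from h import *
def measure(tag):
    o=bot.get_obs(); T=tool(o); w=bot.camera("wrist"); px=w["pixels"]
    np.savez("last.npz",T=T,px=px,K=w["intrinsics"],mount=w["mount"])
    cv2.imwrite(f"pics/{tag}.png",px[:,:,::-1]); return o,T,w
E
python3 - <<'E'
from m import *
o,T,w=measure("w2"); px=w["pixels"]; 
h=cv2.cvtColor(px,cv2.COLOR_RGB2HSV)
dark=cv2.inRange(h,(0,0,0),(179,255,110)) | cv2.inRange(h,*RNG['orange'])
for nm,(x0,y0,x1,y1) in(("gain",(305,208,466,278)),("depth",(305,88,478,166))):
    z=np.zeros_like(dark); z[y0:y1,x0:x1]=dark[y0:y1,x0:x1]
    z=cv2.morphologyEx(z,cv2.MORPH_CLOSE,np.ones((9,9)))
    c=max(cv2.findContours(z,0,2)[0],key=cv2.contourArea)
    P=np.array([onz(w,p,.049,T)[:2] for p in c[:,0,:]],np.float32)
    r=cv2.minAreaRect(P*1000); B=cv2.boxPoints(r); print(nm,r,B.round(1).tolist())
    sl=cv2.inRange(h[:,:,2],0,30); zz=np.zeros_like(sl); zz[y0+8:y1-8,x0+10:x1-8]=sl[y0+8:y1-8,x0+10:x1-8]
    for c in cv2.findContours(zz,0,2)[0]:
        if cv2.contourArea(c)>30:
            P=np.array([onz(w,p,.049,T)[:2] for p in c[:,0,:]],np.float32); print(" slot",cv2.minAreaRect(P*1000),cv2.boundingRect(c))
for n in RNG:
    a,_=blobs(px,n,(220,90,470,280)); print(n,a)
t=bot.camera("top"); s=bot.camera("side")
for n in("green","red"):
    rs=[ray(c,max(blobs(c["pixels"],n,roi)[0],key=lambda k:k[1][4])[0],TT) for c,roi,TT in((t,(285,280,355,315),None),(s,(340,240,400,310),None),(w,(220,90,290,260),T))]
    print(n,[(p.round(4),round(e,4)) for p,e in(tri(rs[0],rs[1]),tri(rs[0],rs[2]),tri(rs[1],rs[2]))])
cv2.imwrite("pics/w2z.png",cv2.resize(px[200:290,300:480,::-1],None,fx=4,fy=4,interpolation=cv2.INTER_CUBIC))
E
```

```text
gain ((547.643798828125, -18.45156478881836), (148.3229522705078, 54.61737060546875), 10.139193534851074) [[469.79998779296875, -4.599999904632568], [479.3999938964844, -58.400001525878906], [625.5, -32.29999923706055], [615.7999877929688, 21.5]]
 slot ((566.9081420898438, -15.507437705993652), (74.58055877685547, 4.982489585876465), 11.343827247619629) (367, 243, 71, 6)
depth ((525.2156982421875, 98.39894104003906), (148.24464416503906, 54.70158767700195), 10.79249382019043) [[447.29998779296875, 111.4000015258789], [457.5, 57.70000076293945], [603.0999755859375, 85.4000015258789], [592.9000244140625, 139.10000610351562]]
 slot ((544.0043334960938, 102.15526580810547), (77.0588150024414, 5.16522741317749), 10.992802619934082) (369, 124, 81, 7)
orange [(array([357.2, 250. ]), [350, 234, 16, 34, 444])]
green [(array([254.5, 133.6]), [240, 118, 31, 32, 751])]
red [(array([260.3, 227. ]), [247, 213, 28, 29, 613])]Traceback (most recent call last):
  File "<stdin>", line 19, in <module>
ValueError: max() iterable argument is empty
```

```bash
python3 - <<'E'
from h import *
d=np.load("last.npz"); w=dict(intrinsics=d["K"],mount=d["mount"]); T=d["T"]; px=d["px"]
for n,uv in(("green",(254.5,133.6)),("red",(260.3,227))):
    for z in(.058,.062): print(n,z,onz(w,uv,z,T).round(4))
g=np.deg2rad(10.6); u=np.array([np.cos(g),np.sin(g)]); v=np.array([-u[1],u[0]]); C=np.array([.5515,-.0177])
hsv=cv2.cvtColor(px,cv2.COLOR_RGB2HSV); m=((hsv[:,:,2]>140)&(hsv[:,:,1]<60)).astype(np.uint8)
z=np.zeros_like(m); z[222:267,322:450]=m[222:267,322:450]
n,l,s,c=cv2.connectedComponentsWithStats(z)
for i in range(1,n):
    p=onz(w,c[i],.049,T)[:2]-C; print(c[i].round(1),s[i,4],"u,v mm",(p@u*1e3).round(1),(p@v*1e3).round(1))
cv2.imwrite("pics/w2z.png",cv2.resize(px[215:275,310:460,::-1],None,fx=5,fy=5,interpolation=cv2.INTER_CUBIC))
E
```

```text
green 0.058 [0.4    0.0699 0.058 ]
green 0.062 [0.4007 0.07   0.062 ]
red 0.058 [ 0.4171 -0.0193  0.058 ]
red 0.062 [ 0.4176 -0.0182  0.062 ]
[373.3 226.7] 19 u,v mm -15.9 20.1
[386.8 225.9] 19 u,v mm -1.7 20.9
[400. 226.] 21 u,v mm 12.1 20.7
[413.4 225.7] 17 u,v mm 26.0 20.9
[427.  225.5] 22 u,v mm 40.2 21.0
[358.8 253.9] 52 u,v mm -30.2 -9.8
[385.  263.8] 16 u,v mm -1.6 -21.3
[397.9 263.4] 15 u,v mm 12.4 -21.0
[410.9 263.4] 15 u,v mm 26.4 -21.1
[423.8 263.2] 15 u,v mm 40.3 -21.0
[372. 264.] 15 u,v mm -15.6 -21.5
```

View pics/w2z.png

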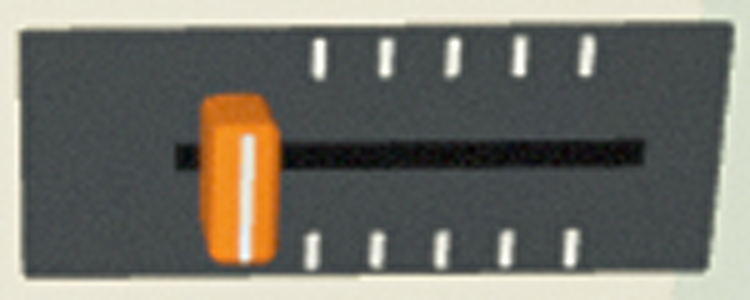

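```bash
python3 - <<'E'
from h import *
d=np.load("last.npz"); w=dict(intrinsics=d["K"],mount=d["mount"]); T=d["T"]
g=np.deg2rad(10.6); u=np.array([np.cos(g),np.sin(g)]); v=np.array([-u[1],u[0]]); C=np.array([.5515,-.0177])
f=lambda uv,z:((onz(w,uv,z,T)[:2]-C)@np.stack([u,v],1)*1e3).round(1)
print("line",f((359,254),.076)); 
P=lambda a,b:(310+a/5,215+b/5)
for n,a,z in(("top near corner L",P(210,125),.076),("top near R",P(213,262),.076),("far L",P(278,125),.076),("far R",P(276,262),.076),("bot near L",P(202,97),.05)): print(n,f(a,z))
for s in(-48,-45,0): print(s,C+u*s/1e3)
E
```

```text
line [-33.4  -0.5]
top near corner L [-40.6  14. ]
top near R [-39.4 -14.6]
far L [-27.3  13.9]
far R [-26.8 -14.7]
bot near L [-39.7  12.3]
-48 [ 0.5043191  -0.02652966]
-45 [ 0.50726791 -0.02597781]
0 [ 0.5515 -0.0177]
```

Ticks are 14.0 mm apart, and the third notch is at u = +12.2 mm. The cap centre is at u = -33.4, so the lever starts at about 0.0025 m with its near face at u = -40.4. I now go behind it, staying above first.

Request:
{"api": "send_rows", "payload": {
  "targets": [
    [1,6,-12,-30,0.4],
    [1,15,-34,-70,0.4],
    [1,15,-34,-110,0.4],
    [1,15,-34,-150,0.4],
    [1,15,-34,-150,0.4],
    [1,15,-34,-150,0.4],
    [1,15,-34,-150,0.4]
  ]
}}

```text
time: 2.58
ee_pos: [0.4881, -0.0329, 0.1034]
tcp_rot: [180.0, -0.2, 10.4]
wrist_force: [0.0, -0.4, 0.3]
opening: -0.0
```

```bash
python3 - <<'E'
from m import *
o,T,w=measure("w3"); print(o["ee_pos"],o["tcp_rot"],o["wrist_force"])
C=np.array([.5515,-.0177]);g=np.deg2rad(10.6); u=np.array([np.cos(g),np.sin(g)]); v=np.array([-u[1],u[0]])
d=o["ee_pos"][:2]-C; print(d@u*1e3,d@v*1e3)
E
```

```text
[ 0.48809346 -0.03288783  0.10338601] [ 1.79957076e+02 -1.65182230e-01  1.03500532e+01] [ 0.00928187 -0.36069698  0.28678649]
-65.11835084578088 -3.264940924624482
```

View pics/w3.png

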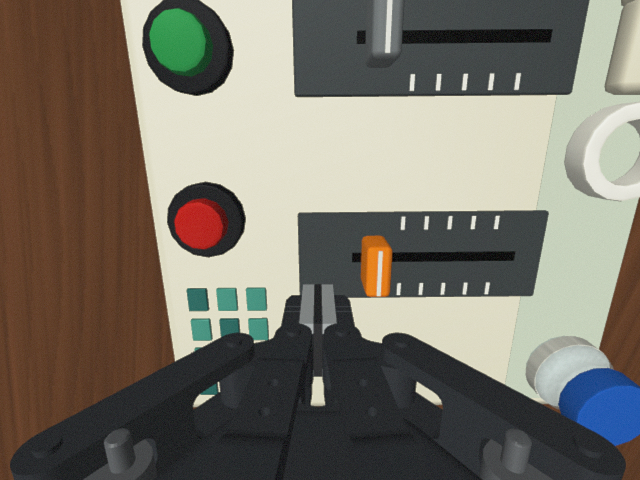

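Request:
{"api": "send_rows", "payload": {
  "targets": [
    [1,0,3,-20,0.3],
    [1,0,3,-42,0.3],
    [1,0,3,-42,0.3],
    [1,0,3,-42,0.3]
  ]
}}

```text
time: 3.12
ee_pos: [0.4878, -0.0296, 0.0606]
tcp_rot: [180.0, -0.1, 10.7]
wrist_force: [0.3, 0.6, -0.0]
opening: -0.0004
```

```bash
cat >> m.py <<'E'
C=np.array([.5515,-.0177]);g=np.deg2rad(10.6); u=np.array([np.cos(g),np.sin(g)]); v=np.array([-u[1],u[0]])
def gain(T,w):
    px=w["pixels"]; h=cv2.cvtColor(px,cv2.COLOR_RGB2HSV); m=cv2.inRange(h,*RNG['orange'])
    m[:,:250]=0; m[330:]=0
    n,l,s,c=cv2.connectedComponentsWithStats(m); i=1+np.argmax(s[1:,4]); x,y,ww,hh,a=s[i]
    wl=((h[:,:,2]>150)&(h[:,:,1]<70)).astype(np.uint8); z=np.zeros_like(wl); z[y:y+hh,x+2:x+ww-2]=wl[y:y+hh,x+2:x+ww-2]
    n2,l2,s2,c2=cv2.connectedComponentsWithStats(z); j=1+np.argmax(s2[1:,4])
    p=(onz(w,c2[j],.076,T)[:2]-C); return c2[j].round(1),s[i].tolist(),(p@u*1e3).round(1),(p@v*1e3).round(1),"gain mm",(p@u*1e3+35.8).round(1)
def st(tag):
    o,T,w=measure(tag); d=o["ee_pos"][:2]-C
    print("t",o["time"],"tcp u,v,z",(d@u*1e3).round(1),(d@v*1e3).round(1),(o["ee_pos"][2]*1e3).round(1),"F u",(o["wrist_force"][:2]@u).round(2),o["wrist_force"].round(2))
    print(gain(T,w))
E
python3 -c "
from m import *
st('w4')"
```

```text
t 3.125 tcp u,v,z -64.8 0.0 60.6 F u 0.39 [ 0.29  0.59 -0.04]
(array([396.8, 311. ]), [371, 268, 42, 62, 2097], np.float64(-33.5), np.float64(4.0), 'gain mm', np.float64(2.3))
```

View pics/w4.png

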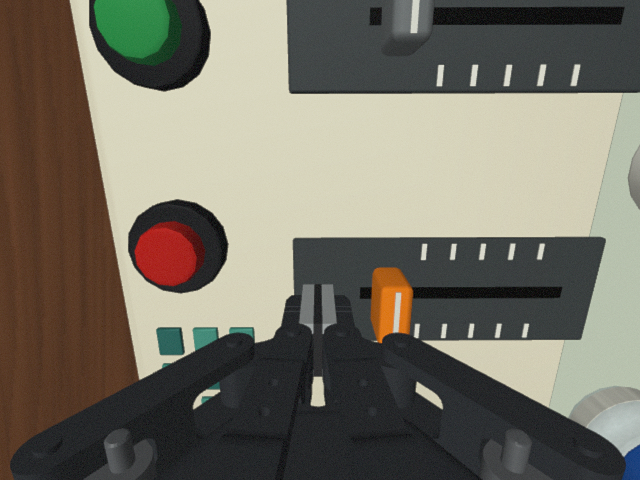

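Request:
{"api": "send_rows", "payload": {
  "targets": [
    [1,2.9,0.5,0,0],
    [1,5.9,1.1,0,0],
    [1,8.8,1.7,0,0],
    [1,8.8,1.7,0,0]
  ]
}}

```text
time: 3.68
ee_pos: [0.4962, -0.0278, 0.0593]
tcp_rot: [-180.0, 0.0, 10.7]
wrist_force: [0.6, 0.5, -0.1]
opening: -0.0001
```

```bash
sed -i 's/m\[330:\]=0/m[350:]=0/' m.py; python3 -c "
from m import *
st('w5')"
```

```text
t 3.675 tcp u,v,z -56.2 0.2 59.3 F u 0.66 [ 0.57  0.52 -0.13]
(array([376.4, 317.7]), [354, 269, 39, 74, 2143], np.float64(-33.5), np.float64(1.9), 'gain mm', np.float64(2.3))
```

View pics/w5.png

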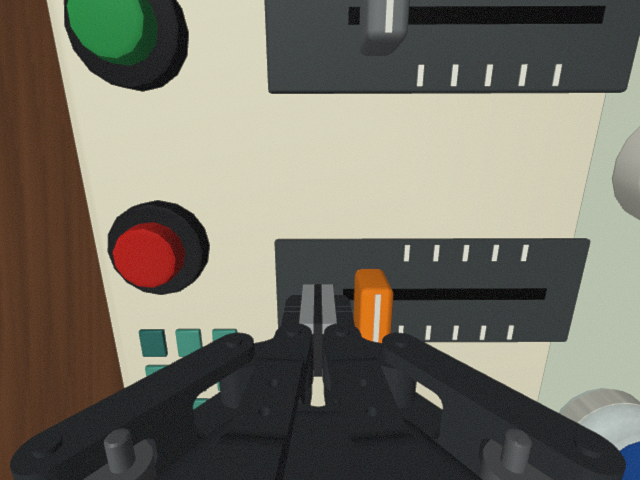

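Request:
{"api": "send_rows", "payload": {
  "targets": [
    [1,2,0.4,0,0],
    [1,3.9,0.7,0,0],
    [1,5.9,1.1,0,0],
    [1,5.9,1.1,0,0]
  ]
}}

```text
time: 4.22
ee_pos: [0.502, -0.0268, 0.0593]
tcp_rot: [-180.0, -0.0, 10.7]
wrist_force: [-0.2, -0.9, 0.0]
opening: 0.0002
```

```bash
python3 -c "
from m import *
st('w6')"
```

```text
t 4.225 tcp u,v,z -50.3 0.2 59.3 F u -0.38 [-0.21 -0.92  0.03]
(array([367.5, 316.4]), [347, 269, 37, 74, 1859], np.float64(-31.3), np.float64(2.4), 'gain mm', np.float64(4.5))
```

Request:
{"api": "send_rows", "payload": {
  "targets": [
    [1,1.5,0.3,0,0],
    [1,2.9,0.5,0,0],
    [1,3.9,0.7,0,0],
    [1,3.9,0.7,0,0]
  ]
}}

```text
time: 4.78
ee_pos: [0.5057, -0.0261, 0.0592]
tcp_rot: [-180.0, 0.0, 10.7]
wrist_force: [-2.9, -0.5, 1.0]
opening: 0.0004
```

```bash
python3 -c "
from m import *
st('w7')"
```

```text
t 4.775 tcp u,v,z -46.6 0.2 59.2 F u -2.92 [-2.87 -0.51  1.03]
(array([366.9, 315.9]), [346, 269, 37, 74, 1843], np.float64(-27.8), np.float64(2.7), 'gain mm', np.float64(8.0))
```

View pics/w7.png

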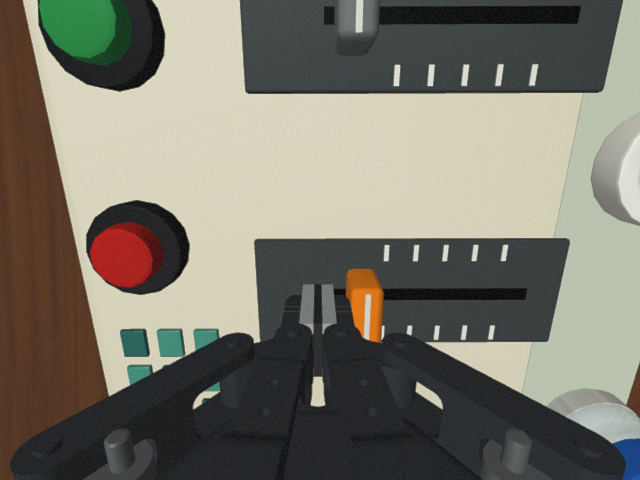

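Request:
{"api": "send_rows", "payload": {
  "targets": [
    [1,1.5,0.3,0,0],
    [1,2.9,0.5,0,0],
    [1,4.4,0.8,0,0],
    [1,5.9,1.1,0,0],
    [1,5.9,1.1,0,0]
  ]
}}

```text
time: 5.45
ee_pos: [0.5121, -0.025, 0.0594]
tcp_rot: [180.0, -0.0, 10.7]
wrist_force: [0.4, 0.8, 0.5]
opening: -0.0001
```

```bash
python3 -c "
from m import *
st('w8')"
```

```text
t 5.45 tcp u,v,z -40.1 0.0 59.4 F u 0.58 [0.44 0.8  0.46]
(array([380.2, 317.2]), [357, 268, 40, 74, 2204], np.float64(-15.7), np.float64(1.8), 'gain mm', np.float64(20.1))
```

First click done: the lever jumped to 20.1 mm. On to the second.

Request:
{"api": "send_rows", "payload": {
  "targets": [
    [1,2,0.4,0,0],
    [1,3.9,0.7,0,0],
    [1,5.9,1.1,0,0],
    [1,7.4,1.4,0,0],
    [1,8.8,1.7,0,0],
    [1,10.3,1.9,0,0],
    [1,11.8,2.2,0,0],
    [1,13.3,2.5,0,0],
    [1,13.3,2.5,0,0]
  ]
}}

```text
time: 6.62
ee_pos: [0.5253, -0.0224, 0.0593]
tcp_rot: [-180.0, -0.0, 10.7]
wrist_force: [0.2, -0.7, -0.2]
opening: -0.0
```

```bash
python3 -c "
from m import *
st('w9')"
```

```text
t 6.625 tcp u,v,z -26.6 0.2 59.3 F u 0.1 [ 0.23 -0.66 -0.18]
(array([374.5, 316.9]), [352, 269, 39, 74, 2113], np.float64(-4.6), np.float64(2.2), 'gain mm', np.float64(31.2))
```

```bash
python3 -c "
from m import *
st('w10');st('w11')"
```

```text
t 6.675 tcp u,v,z -26.7 0.2 59.3 F u 0.14 [0.12 0.12 0.56]
(array([381.7, 316.9]), [358, 269, 40, 73, 2220], np.float64(-1.7), np.float64(2.2), 'gain mm', np.float64(34.1))
t 6.725 tcp u,v,z -26.8 0.2 59.2 F u -0.9 [-0.86 -0.25 -0.1 ]
(array([382. , 316.6]), [358, 269, 41, 73, 2214], np.float64(-1.7), np.float64(2.3), 'gain mm', np.float64(34.1))
```

Second click done: 34.1 mm. Now the third, ending in 1 mm steps.

Request:
{"api": "send_rows", "payload": {
  "targets": [
    [1,2,0.4,0,0],
    [1,3.9,0.7,0,0],
    [1,5.9,1.1,0,0],
    [1,7.4,1.4,0,0],
    [1,8.8,1.7,0,0],
    [1,9.8,1.8,0,0],
    [1,10.8,2.0,0,0],
    [1,11.8,2.2,0,0],
    [1,11.8,2.2,0,0]
  ]
}}

```text
time: 7.9
ee_pos: [0.5371, -0.0202, 0.0593]
tcp_rot: [180.0, -0.0, 10.7]
wrist_force: [-0.3, -0.2, -1.1]
opening: -0.0001
```

```bash
python3 -c "
from m import *
st('w12');st('w13')"
```

```text
t 7.9 tcp u,v,z -14.6 0.2 59.3 F u -0.38 [-0.35 -0.23 -1.09]
(array([367.3, 316.1]), [346, 269, 38, 74, 1850], np.float64(4.3), np.float64(2.5), 'gain mm', np.float64(40.1))
t 7.95 tcp u,v,z -14.6 0.2 59.3 F u 0.32 [0.24 0.46 0.22]
(array([367.3, 316.1]), [346, 269, 38, 74, 1855], np.float64(4.3), np.float64(2.5), 'gain mm', np.float64(40.1))
```

At 40.1 mm, just before the crest. Two more mm in small steps.

Request:
{"api": "send_rows", "payload": {
  "targets": [
    [1,0.7,0.1,0,0],
    [1,1.3,0.2,0,0],
    [1,2.0,0.4,0,0],
    [1,2.0,0.4,0,0]
  ]
}}

```text
time: 8.5
ee_pos: [0.5389, -0.0199, 0.0593]
tcp_rot: [180.0, -0.0, 10.7]
wrist_force: [-0.1, -1.3, 0.5]
opening: 0.0001
```

```bash
python3 -c "
from m import *
st('w14');st('w15')"
```

```text
t 8.5 tcp u,v,z -12.7 0.2 59.3 F u -0.38 [-0.14 -1.32  0.49]
(array([368.1, 316.3]), [347, 269, 37, 74, 1888], np.float64(6.5), np.float64(2.4), 'gain mm', np.float64(42.3))
t 8.55 tcp u,v,z -12.8 0.2 59.3 F u 0.87 [ 0.87  0.11 -0.64]
(array([368.2, 316.3]), [347, 269, 38, 74, 1894], np.float64(6.6), np.float64(2.4), 'gain mm', np.float64(42.4))
```

Request:
{"api": "send_rows", "payload": {
  "targets": [
    [1,0,0,0,0],
    [1,0,0,0,0]
  ]
}}

```text
time: 8.85
ee_pos: [0.5388, -0.0199, 0.0593]
tcp_rot: [180.0, -0.0, 10.7]
wrist_force: [-0.4, 1.1, -0.2]
opening: 0.0002
```

```bash
python3 -c "
from m import *
st('w16')"
```

```text
t 8.85 tcp u,v,z -12.9 0.2 59.3 F u -0.15 [-0.35  1.05 -0.18]
(array([368.6, 316.1]), [348, 268, 37, 75, 1915], np.float64(6.6), np.float64(2.5), 'gain mm', np.float64(42.4))
```

Resting on the flat crest with friction, so I nudge it 0.7 mm more.

Request:
{"api": "send_rows", "payload": {
  "targets": [
    [1,0.4,0.1,0,0],
    [1,0.7,0.1,0,0],
    [1,0.7,0.1,0,0]
  ]
}}

```text
time: 9.28
ee_pos: [0.5395, -0.0198, 0.0593]
tcp_rot: [-180.0, 0.0, 10.7]
wrist_force: [-0.1, 0.2, 1.4]
opening: 0.0001
```

```bash
python3 -c "
from m import *
st('w17');st('w18')"
```

```text
t 9.275 tcp u,v,z -12.2 0.2 59.3 F u -0.08 [-0.12  0.17  1.38]
(array([380.4, 317.1]), [357, 269, 40, 73, 2199], np.float64(12.2), np.float64(2.0), 'gain mm', np.float64(48.0))
t 9.325 tcp u,v,z -12.2 0.2 59.3 F u -0.42 [-0.47  0.25 -0.02]
(array([380.6, 317.3]), [357, 269, 40, 73, 2199], np.float64(12.3), np.float64(2.0), 'gain mm', np.float64(48.1))
```

The lever is in its third notch at 48.0 mm. I back off, lift and go above the green button.

Request:
{"api": "send_rows", "payload": {
  "targets": [
    [1,-7,-1.5,0,0],
    [1,-15,-3,0,0],
    [1,-15,-3,30,0],
    [1,-15,-3,70,0],
    [1,-60,30,70,0],
    [1,-100,60,70,0],
    [1,-139,90,70,0],
    [1,-139,90,70,0],
    [1,-139,90,70,0]
  ]
}}

```text
time: 10.5
ee_pos: [0.4005, 0.0701, 0.1295]
tcp_rot: [180.0, -0.1, 10.7]
wrist_force: [-0.6, 0.3, 0.3]
opening: 0.0003
```

```bash
python3 - <<'E'
from m import *
st('w19'); d=np.load("last.npz"); w=dict(intrinsics=d["K"],mount=d["mount"]); px=d["px"]
print(d["T"][:3,3]); print(blobs(px,'green')[0])
E
```

```text
t 10.5 tcp u,v,z -132.2 114.1 129.5 F u -0.5 [-0.57  0.31  0.35]Traceback (most recent call last):
  File "<stdin>", line 2, in <module>
  File "m.py", line 17, in st
    print(gain(T,w))
          ~~~~^^^^^
  File "m.py", line 10, in gain
    n,l,s,c=cv2.connectedComponentsWithStats(m); i=1+np.argmax(s[1:,4]); x,y,ww,hh,a=s[i]
                                                     ~~~~~~~~~^^^^^^^^^
    return _wrapfunc(a, 'argmax', axis=axis, out=out, **kwds)
    return bound(*args, **kwds)
ValueError: attempt to get argmax of an empty sequence
```

View pics/w19.png

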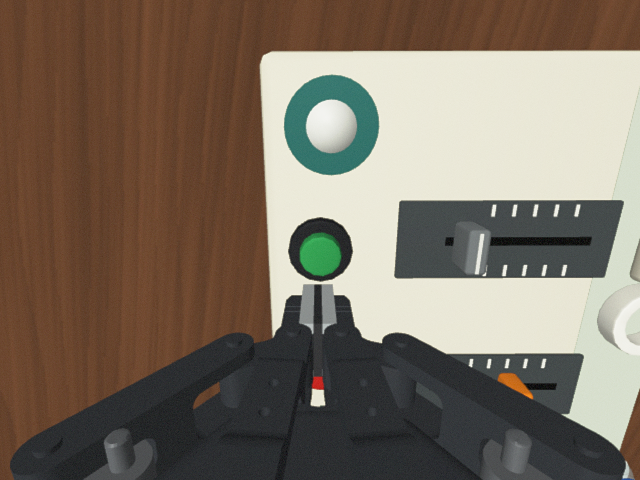

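```bash
python3 - <<'E'
from m import *
d=np.load("last.npz"); w=dict(intrinsics=d["K"],mount=d["mount"]); px=d["px"]
b=[k for k in blobs(px,'green')[0] if k[1][4]>300]; print(b)
for z in(.058,.062,.066): print(z,onz(w,(320.5,255),z,d["T"]).round(4))
E
```

```text
[(array([320. , 253.9]), [299, 232, 43, 44, 1457])]
0.058 [0.4013 0.0683 0.058 ]
0.062 [0.401  0.0697 0.062 ]
0.066 [0.4007 0.0711 0.066 ]
```

Request:
{"api": "send_rows", "payload": {
  "targets": [
    [1,0,0,-30,0],
    [1,0,0,-50,0],
    [1,0,0,-60,0],
    [1,0,0,-63,0],
    [1,0,0,-65,0],
    [1,0,0,-65,0]
  ]
}}

```text
time: 11.3
ee_pos: [0.4009, 0.0701, 0.0649]
tcp_rot: [180.0, -0.0, 10.7]
wrist_force: [-1.4, -1.6, 1.7]
opening: -0.0004
```

Request:
{"api": "send_rows", "payload": {
  "targets": [
    [1,0,0,-1,0],
    [1,0,0,-2,0],
    [1,0,0,-2,0]
  ]
}}

```text
time: 11.68
ee_pos: [0.4009, 0.0702, 0.0626]
tcp_rot: [180.0, -0.1, 10.7]
wrist_force: [1.5, -2.5, 4.0]
opening: 0.0001
```

Request:
{"api": "send_rows", "payload": {
  "targets": [
    [1,0,0,-1,0],
    [1,0,0,-2,0],
    [1,0,0,-2,0]
  ]
}}

```text
time: 12.05
ee_pos: [0.4009, 0.0702, 0.061]
tcp_rot: [180.0, -0.1, 10.7]
wrist_force: [0.0, -2.8, 10.6]
opening: 0.0
```

Request:
{"api": "send_rows", "payload": {
  "targets": [
    [1,0,0,-1,0],
    [1,0,0,-2,0],
    [1,0,0,-2,0]
  ]
}}

```text
time: 12.42
ee_pos: [0.401, 0.0702, 0.0607]
tcp_rot: [180.0, -0.1, 10.7]
wrist_force: [-6.7, -5.5, 25.3]
opening: -0.0001
```

```bash
python3 - <<'E'
from m import *
o,T,w=measure("w20"); print(o["ee_pos"],o["wrist_force"])
s=bot.camera("side"); cv2.imwrite("pics/s20.png",cv2.resize(s["pixels"][230:340,300:440,::-1],None,fx=5,fy=5,interpolation=cv2.INTER_CUBIC))
E
```

```text
[0.40104235 0.07023732 0.0606588 ] [-6.72102562 -5.4626383  25.34114205]
```

View pics/w20.png

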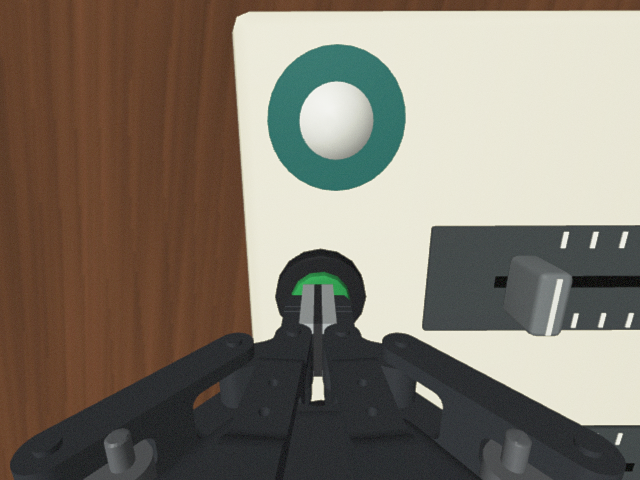

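View pics/s20.png

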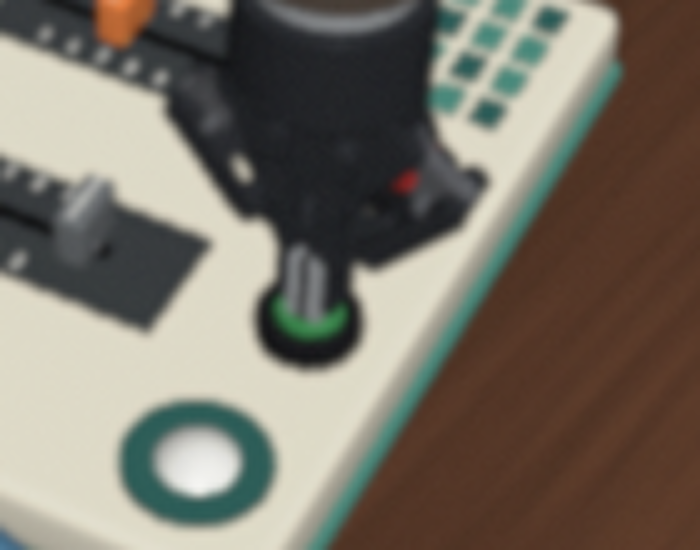

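The tips sit inside the green cap, which is now flush with its housing, so it is fully pressed. I release and retreat to a viewing pose.

Request:
{"api": "send_rows", "payload": {
  "targets": [
    [1,0,0,5,0],
    [1,0,0,20,0],
    [1,0,0,50,0],
    [1,0,0,90,0],
    [1,20,-20,130,0],
    [1,50,-50,170,0],
    [1,72,-66,190,0],
    [1,72,-66,190,0],
    [1,72,-66,190,0]
  ]
}}

```text
time: 13.65
ee_pos: [0.4718, 0.0046, 0.2475]
tcp_rot: [-180.0, 0.1, 10.7]
wrist_force: [-0.9, 1.1, -0.1]
opening: -0.0002
```

```bash
python3 -c "
from m import *
st('w21')
d=np.load('last.npz')
print([k for n in('green','red') for k in blobs(d['px'],n,(220,90,470,280))[0]])"
```

```text
t 13.65 tcp u,v,z -74.2 36.6 247.5 F u -0.69 [-0.9   1.09 -0.13]
(array([407.9, 255.4]), [395, 235, 20, 34, 521], np.float64(12.3), np.float64(-0.6), 'gain mm', np.float64(48.1))
[(array([256.9, 132.9]), [242, 117, 31, 32, 768]), (array([261.7, 227.1]), [248, 213, 28, 29, 622])]
```

View pics/w21.png

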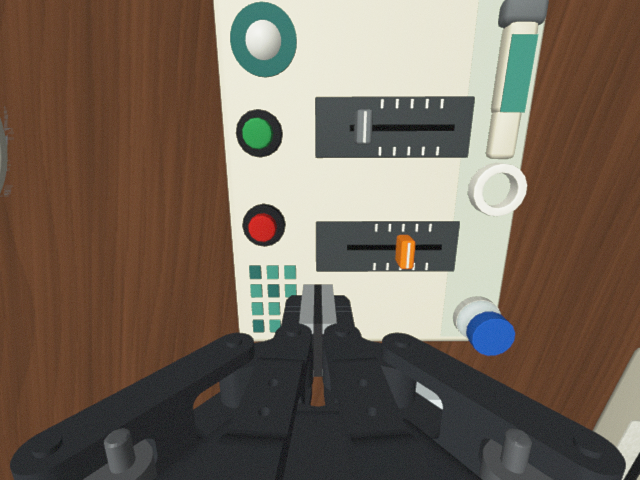

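The orange lever is at (408,255), which is 48.1 mm, in its third notch. The green button is up again at (257,133). The grey lever, the red button and the objects look unmoved.

```bash
python3 -c "
from workcell import bot
print(bot.job_done())"
```

```text
the job is handed in; nothing more can be done
None
```

The orange gain lever rests in its third click and the green button was then pressed fully and released. The job is handed in; it took about 14 s and no verdict was reported.

- **Lever:** I pushed the near face with shut fingertips, click by click. The wrist camera read 20.1 mm, then 34.1 mm, then 48.0 mm, and 48.1 mm after the button press. Sampled push force was about 3 N at most, though it was only read at pauses. Just before the third click the lever sat still on the crest at 42.4 mm, and a further 0.7 mm nudge clicked it over.
- **Button:** The fingertips lowered it until it stopped, flush with its housing. The wrist force reached 25 N at the bottom, more than the 5 N needed.
- **Last picture:** The green button is up and of the same apparent size as before. The grey lever, red button, probe, tape and jar look unmoved. The gripper is well clear at z = 0.25 m.
- **Not checked again:** The gel, dish, spray and gloves were outside the last view. The arm stayed clear of them throughout.

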